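# Close the gauge, set the bench air pressure and lock it

## Task

Put the air console back into service: press the gauge's loose clear window fully home into its bezel with the white pusher (never with the gripper itself) and stand the pusher upright on the blue mat again. Turn the black regulator knob, while it is still pushed in, until the black needle lies on the red set hand, then pull the knob fully out so that it stays locked on that setting. Let go of everything, and do not shift or knock over the other things on the bench.

Things in the scene. Friction and masses are not known exactly. Their poses are not given: they have to be found in the camera images.
- console: air-pressure console bolted to the bench: dark sheet-metal case, aluminium panel on top, 180 (x) by 280 (y) by 70 mm high; origin at the centre of its underside, z up, front looks along its own -x (towards the robot). On the panel, in its own x, y (mm): gauge at (0, 72), black regulator knob at (-22, -62); both are part of it
- coupler_top (a point): top of the upright brass and steel outlet coupler on the console's panel, rigid: 25 mm across, 42 mm above the panel, at (30, -20) mm in the console's x, y
- valve_tip (a point): red tip of the shut-off valve's toggle on the console's panel, rigid: 14 mm ball, 46 mm above the panel at (50, -112) mm in the console's x, y; the toggle leans away to +x from a 28 by 22 by 18 mm block at (32, -112)
- spindle (a joint): how far the regulator knob is turned, rad: 0 to 6.2, grows clockwise seen from above; clockwise raises the pressure. It turns about a vertical axis with about 0.06 N m of friction and stays where it is left. The gauge needle moves 0.75 rad clockwise for each rad of the knob, at once
- knob (a joint): how far the knob is pulled out (straight up) along its axis, m: 0 = pushed in (free to turn), 0.008 = fully out (locked: its inner flange bears on a lock ring, so it is hard to turn, and a green band shows under it). An over-centre spring holds it at either end: a pull of about 13 N starts it, past half-way it snaps out and stays out; pushing down unlocks it
- knob_grip (a point): point on the knob's axis to grip, 14 mm below the knob's top and 34 mm above the panel (moves with the knob). The knob is a round fluted black cylinder 40 mm in diameter and 39 mm tall, its underside 9 mm above the panel when in; can be gripped at any yaw
- needle_tip (a point): tip of the black gauge needle, 30 mm from the gauge axis, under the window
- set_mark (a point): arrow of the red set hand on the same dial, 30 mm from the gauge axis; it marks the wanted pressure and does not move by itself
- gauge_center (a point): centre of the gauge at the height of its bezel's rim, 14 mm above the panel: black bezel ring 90 mm outside, 77 mm inside diameter; the dial is white, its scale runs 270 degrees clockwise, lowest reading towards -x, +y of the console
- window (a joint): how far the gauge's clear window is pressed down into its bezel, m: 0 = lying on its clips, 3 mm proud of the bezel's rim; 0.005 = snapped fully home, its top 2 mm below the rim. The clips resist with about 9 N at first; past half-way it snaps the rest of the way by itself and stays home
- window_top (a point): centre of the window's top face; the window is a clear disc 75 mm in diameter, 3 mm thick
- pusher: loose white plastic window pusher, 100 to 200 g, standing upright: foot 44 mm in diameter (flat rubber sole, 12 mm thick), round handle 26 mm in diameter from 22 to 106 mm height; origin at the centre of its sole, z up along the handle
- pusher_grip (a point): point on the pusher's axis to grip, 75 mm above its sole
- mat: blue repair mat fixed to the bench, 240 (x) by 200 (y) mm, 4 mm thick; origin at the centre of its underside. The pusher, the squeeze bottle and the flux jar stand on it; it lies to the left or the right of the console
- tray: fixed grey tool tray, 230 (x) by 180 (y) by 32 mm, on the other side of the console from the mat; origin at the centre of its underside
- squeeze_bottle: bystander: white squeeze bottle with a red cap, 38 mm in diameter, 105 mm tall, on the mat; origin at the centre of its underside
- flux_jar: bystander: amber jar with a yellow lid, 48 mm in diameter, 36 mm tall, on the mat; origin at the centre of its underside
- screwdriver: bystander: orange screwdriver, 170 mm long, lying in the tray
- tape_roll: bystander: yellow tape roll, 68 mm in diameter, 18 mm tall, lying in the tray
- tip_tin: bystander: steel tip-cleaner tin, 54 mm in diameter, 48 mm tall, in the tray
- red_bottle: bystander: red aluminium bottle, 58 mm in diameter, 195 mm tall, standing behind the console; origin at the centre of its underside
- spare_plug: bystander: small brass plug, 20 mm across, 24 mm tall, standing on the front of the console's panel between gauge and knob; origin at the centre of its underside
There are look-alikes about, which are no part of the job. What is shaped like the pusher but pink or turquoise is not meant.

How it is judged:
By the outcome, as a careful person would: the job done as asked, in the order asked, and still so for the second after the job is handed in, with the robot touching nothing.
It also fails if it takes over 67 s, if anything falls off the work surface, if the arm or the gripper's body presses on something with over 40 N, if the wrist force passes 120 N, or if a joint passes its speed limit or range.

## Robot

A 6-joint arm with a two-finger parallel gripper is mounted at the origin on the work surface. World frame = base frame: x ahead of the robot, y to its left, z up, the work surface at z = 0. Lengths are in m, angles in rad, forces in N, time in s.
With the tool pointing down it reaches from about 0.35 to 0.775 m from the base axis. Payload 5.5 kg.
Tool frame: the origin (TCP) lies between the finger pads; the fingertips stand 11 mm ahead of it and the grasp point (between the pads) lies 8 mm behind it (tips_ahead is the distance from the TCP to the fingertips, in m); z points along the fingers, y is the line along which they close (so a half turn about z gives the same grasp; the last joint's range is limited). The gripper opens to 85 mm and grips with 20 to 120 N. Pads are 22 mm wide; open, the fingers measure 114 mm over their backs; the gripper's body (76 mm by 85 mm) begins 54 mm behind the grasp point. The pads swing forward as they close: fully open they stand 13 mm farther back than shut.
Start: joints at [1.114, 0.313, 0.046, 1.304, 0, 1.431], TCP at [0.179, 0.546, 0.242] pointing down, gripper open.
Joint ranges: [-2.76, 2.76], [-0.86, 1.69], [-1.03, 1.26], [-2.2, 2.34], [-1.47, 1.5], [-3.14, 3.14]. Speed limits (rad/s): [2.57, 2.57, 3.14, 3.14, 3.14, 3.14].

## Interface

Orientations are given as a unit quaternion [w, x, y, z].
In Python, from workcell import * gives the robot as it stands. The module is installed in compiled form; this text tells all that it offers.
- The arm moves only by the tool jog_arm, never from a script. Its argument "moves" is a list of rows, each an object with "fingers": the closure, from 0 (fully open) to 1 (shut); "slide": the shift along the tool's x, y, z in mm, a list of three; "angular": the turn, a rotation vector about the tool's x, y, z in degrees, a list of three. A call has 1 to 10 rows; each row is the pose to reach, as a shift and turn from the pose commanded when the call began, along the tool's axes at that moment; what a row does not reach only later rows make up. A row lasts 1/12 s, in which the tool goes at most 41.7 mm and 7.16 degrees, less where a joint would pass 70% of its speed; a pose out of reach is approached as far as the arm can. A call with a gripper value outside its range is refused whole. The fingers move at their own pace and stop on an object; "squeeze" is the grip in N (left out, the last holds). Time passes only in rows, so rows that repeat a pose let the fingers close. It gives the time, the measured TCP pose, the force, the opening and the grip force at its end, in the units of the state.
- get_state(): the state, without advancing time (a new reading comes with each control period).
- read_camera(name): name is "scene" or "side" or "wrist"; returns a dict with "color" (480x640x3 uint8, red, green, blue), "fovy" (degrees; the focal length in pixels is half the picture's height over the tangent of half this angle, whatever the lens; pixels are square), "cx", "cy" (the principal point, pixels), "world_from_camera" (4x4, takes a point from camera to world coordinates); the wrist camera has in their place "tool_from_camera" (4x4, takes a point from camera to tool coordinates, whose origin is the TCP and whose axes are the flange's). Camera axes: x right, y down, z forward; pixel columns grow to the right and rows downward; lengths in m; the calibration is good to about 2 mm. A picture is of the moment at which its call begins: read the wrist's pose just before it. There is no depth.
- hand_in(): hands the job in; it is judged then, once.
Trained networks look in a picture, given as the dict that the camera call returned (one of the last four; its "shot" number tells which), for a name from the list of things; names that differ only in an ending like _2 or _b are one class to them, and where a whole thing is asked for, a point or a joint stands for the part that bears it (a point fixed in the world has none). Each returns a list of dicts, best first, with "p" (0 to 1); they miss things now and then, are a little off and sometimes report something else, mostly with a low value. They report only what shows in the picture. A call takes as long as a camera call. They do not tell look-alikes from the thing itself.
- look_for(target, picture): "point" ([column, row] in pixels, amid what is visible of it).
- tip_of(target, picture): "point" ([column, row] in pixels: a listed point, or the origin of a listed thing).
The state is a dict: "clock": time; "joint_pos": joint angles; "qvel": joint speeds; "tau": joint torques, N m; "tcp_pos": TCP position; "orientation": TCP orientation; "wrist_force": force on the tool from outside, world axes, zero at the start; "ft_torque": the same for the moment, N m; "finger_gap": finger opening in m; "grip_force": force on a finger pad.
Only numpy, scipy, OpenCV 4.12 (cv2) and the standard library are available. Lean on these libraries where they do the work, as an engineer would, in place of code of your own. Each camera call takes 0.05 s, during which the arm holds its last target. There are 200 camera calls.

## Working session

There is one attempt and no reset: what is moved stays moved. The work goes in short steps, Python scripts to look and compute and a tool call to move; the robot and the scene stay as the last step left them, time stands still between calls to the robot, and variables do not carry over. Pictures are saved under pics/ and viewed, at most 10 in all, crops included, and the job is handed in when it is done.

Besides the shell and the picture viewer there is one more tool, called after "Request:" in YAML: its name, and indented under it one key for each argument. jog_arm: Moves the arm, as the interface text tells. Its arguments: {"type":"object","properties":{"moves":{"type":"array","items":{"type":"object","properties":{"fingers":{"type":"number"},"slide":{"type":"array","items":{"type":"number"}},"angular":{"type":"array","items":{"type":"number"}}}}},"squeeze":{"type":"number"}},"required":["moves"]}

```bash
mkdir -p pics; cat > h.py <<'E'
from workcell import *
import numpy as np, cv2
from scipy.spatial.transform import Rotation as R
def rot(q): return R.from_quat([q[1],q[2],q[3],q[0]]).as_matrix()
def wfc(p,s=None):
    if 'world_from_camera' in p: return np.array(p['world_from_camera'])
    T=np.eye(4); T[:3,:3]=rot(s['orientation']); T[:3,3]=s['tcp_pos']
    return T@np.array(p['tool_from_camera'])
def foc(p): return p['color'].shape[0]/2/np.tan(np.radians(p['fovy'])/2)
def ray(p,px,s=None):
    T=wfc(p,s); f=foc(p)
    return T[:3,3],T[:3,:3]@np.array([(px[0]-p['cx'])/f,(px[1]-p['cy'])/f,1])
def atz(p,px,z,s=None):
    o,d=ray(p,px,s); return o+d*(z-o[2])/d[2]
def proj(p,X,s=None):
    c=np.linalg.inv(wfc(p,s))@np.append(X,1); f=foc(p)
    return np.array([p['cx']+f*c[0]/c[2],p['cy']+f*c[1]/c[2]])
def tri(rs):
    A=sum(np.eye(3)-np.outer(d,d)/(d@d) for o,d in rs)
    b=sum((np.eye(3)-np.outer(d,d)/(d@d))@o for o,d in rs)
    return np.linalg.solve(A,b)
def save(n,im): cv2.imwrite('pics/'+n,im[:,:,::-1])
E
python3 - <<'E'
from h import *
s=get_state(); print(s)
for n in ['scene','side','wrist']:
    p=read_camera(n); save(n+'0.png',p['color']); print(n,p['fovy'],wfc(p,s)[:3,3].round(3), wfc(p,s)[:3,2].round(2))
    for t in ['coupler_top','valve_tip','knob_grip','gauge_center','window_top','pusher','pusher_grip','needle_tip','set_mark','spare_plug','console','mat','squeeze_bottle','flux_jar','red_bottle']:
        print(n,t,[(np.round(d['point']).astype(int).tolist(),round(d['p'],2)) for d in tip_of(t,p)][:4])
E
```

```text
{'clock': 0.0, 'joint_pos': array([ 1.11439433e+00,  3.13989324e-01,  4.49612422e-02,  1.30361300e+00,
       -6.06499180e-06,  1.43120939e+00]), 'qvel': array([-0.0026435 ,  0.0015497 , -0.00011653,  0.00103756, -0.00043942,
        0.0012182 ]), 'tau': array([ 9.51954353e-04, -4.80629289e+01,  2.98531240e+01,  1.93438400e-02,
        1.44398487e-04, -8.11577365e-06]), 'tcp_pos': array([0.17891519, 0.54592422, 0.24140792]), 'orientation': array([-2.67914854e-04,  1.57745803e-01,  9.87479322e-01, -8.82617087e-04]), 'wrist_force': array([ 0.44767258, -0.01381688, -0.06774108]), 'ft_torque': array([-0.00367927,  0.03492611, -0.01377898]), 'grip_force': 0.0, 'finger_gap': 0.08555877862073176}
scene 55.31123194044688 [ 1.039 -0.508  1.101] [-0.39  0.44 -0.81]
scene coupler_top [([300, 258], 0.69)]
scene valve_tip [([278, 282], 0.92)]
scene knob_grip [([275, 255], 0.79)]
scene gauge_center [([317, 235], 0.86), ([284, 240], 0.34)]
scene window_top [([317, 235], 0.77), ([187, 363], 0.5)]
scene pusher [([356, 137], 0.76), ([394, 161], 0.75), ([356, 165], 0.6)]
scene pusher_grip [([357, 125],
[... 738 characters left out ...]
68), ([353, 390], 0.55), ([310, 251], 0.42)]
side needle_tip []
side set_mark []
side spare_plug [([348, 247], 0.62)]
side console [([315, 261], 0.74), ([309, 225], 0.5)]
side mat [([320, 354], 0.63)]
side squeeze_bottle [([298, 335], 0.7)]
side flux_jar [([344, 344], 0.71)]
side red_bottle [([244, 273], 0.85)]
wrist 64.24985580857148 [0.108 0.57  0.374] [ 0.28 -0.09 -0.96]
wrist coupler_top []
wrist valve_tip []
wrist knob_grip []
wrist gauge_center []
wrist window_top []
wrist pusher [([339, 372], 0.92)]
wrist pusher_grip [([341, 423], 0.94)]
wrist needle_tip []
wrist set_mark []
wrist spare_plug []
wrist console []
wrist mat []
wrist squeeze_bottle []
wrist flux_jar []
wrist red_bottle []
```

```bash
python3 - <<'E'
from h import *
a=cv2.imread('pics/scene0.png');b=cv2.imread('pics/side0.png');c=cv2.imread('pics/wrist0.png')
A=cv2.resize(a[100:320,250:450],(400,440));B=cv2.resize(b[190:430,220:420],(400,480))
im=np.zeros((600,800,3),np.uint8); im[:440,:400]=A; im[:480,400:]=B
cv2.imwrite('pics/m1.png',im); cv2.imwrite('pics/m2.png',c)
print(get_state()['clock'])
E
```

```text
2.4
```

View pics/m1.png

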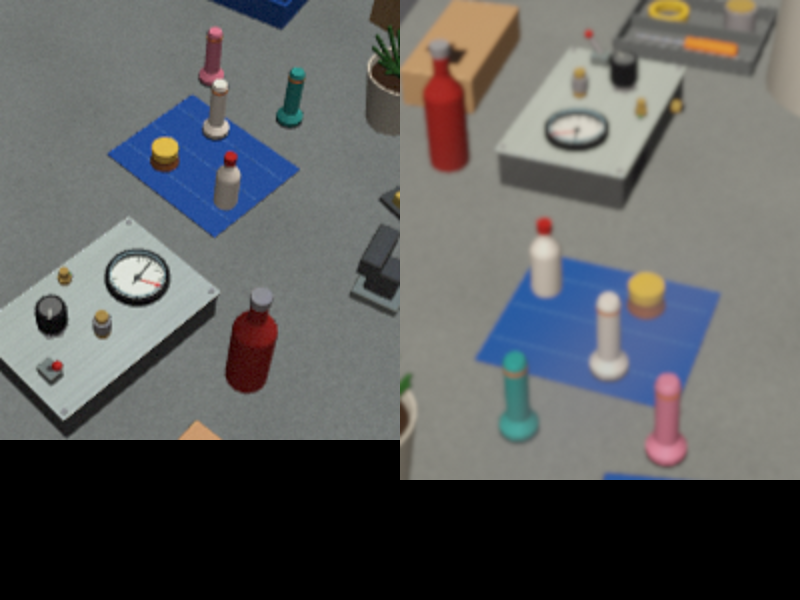

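View pics/m2.png

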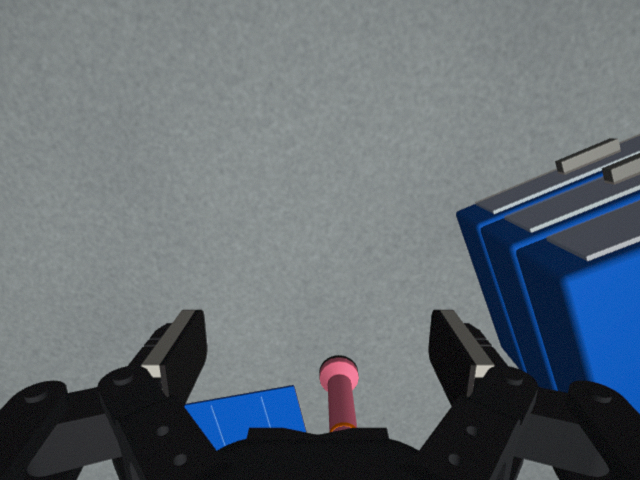

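White pusher is on the mat at scene (356,165) / side (323,372). The pink one (scene 356,137) and the turquoise one (394,161) stand off the mat and are look-alikes. The enlarged crop confirms white. The wrist view shows only the pink one and a blue drawer unit. Next I triangulate.

```bash
python3 - <<'E'
from h import *
a=read_camera('scene');b=read_camera('side')
P={'pusher':((356,165),(323,372)),'grip':((356,149),(328,350)),'knob':((275,255),(332,223)),'valve':((278,282),(310,205)),'coupler':((300,258),(309,225)),'gauge':((317,235),(309,255)),'plug':((280,241),(348,247)),'bottle':((366,202),(298,335)),'flux':((332,182),(344,344)),'red':((373,288),(244,273)),'console':((302,264),(315,261)),'mat':((352,180),(320,354)),'pink':((356,137),(353,415)),'teal':((394,161),(278,404))}
W={}
for k,(u,v) in P.items():
    r=[ray(a,u),ray(b,v)]; X=W[k]=tri(r); print(k,X.round(3),(proj(a,X)-u).round(1))
print('pusher z4', atz(a,(356,165),.004).round(3),atz(b,(323,372),.004).round(3))
# console yaw fit from points
L={'knob':(-22,-62),'valve':(50,-112),'coupler':(30,-20),'gauge':(0,72)}
l=np.array([L[k] for k in L])/1000; w=np.array([W[k][:2] for k in L])
lc,wc=l-l.mean(0),w-w.mean(0)
th=np.arctan2((lc[:,0]*wc[:,1]-lc[:,1]*wc[:,0]).sum(),(lc*wc).sum())
M=np.array([[np.cos(th),-np.sin(th)],[np.sin(th),np.cos(th)]])
t=w.mean(0)-M@l.mean(0); print('yaw',np.degrees(th),'org',t.round(4),(w-l@M.T-t).round(4).tolist())
s=get_state(); print(s['tcp_pos'],rot(s['orientation']).round(3).tolist())
E
```

```text
pusher [0.454 0.407 0.007] [0.6 0.2]
grip [0.446 0.407 0.075] [-0.2 -0.1]
knob [ 0.536 -0.07   0.103] [-0. -0.]
valve [ 0.61  -0.13   0.122] [1.9 0.8]
coupler [ 0.596 -0.038  0.109] [0.1 0.1]
gauge [0.57  0.064 0.079] [0.6 0.2]
plug [ 0.487 -0.011  0.063] [-2.8 -1.3]
bottle [ 0.556  0.3   -0.001] [-3.9 -1.2]
flux [ 0.431  0.302 -0.001] [-0.8 -0.3]
red [ 0.762  0.071 -0.007] [-0.1 -0. ]
console [ 0.571 -0.003  0.012] [0.4 0.2]
mat [0.478 0.349 0.001] [-0.4 -0.1]
pink [0.369 0.516 0.007] [-0.4 -0.1]
teal [ 0.533  0.512 -0.004] [-0.1 -0. ]
pusher z4 [0.451 0.409 0.004] [0.457 0.406 0.004]
yaw -4.248492709404106 org [ 0.5659 -0.0122] [[-0.0029, 0.0023], [0.0028, -0.0028], [0.0012, -0.0035], [-0.0011, 0.0041]]
[0.17914439 0.54641362 0.24232723] [[-0.95, 0.312, 0.0], [0.312, 0.95, 0.0], [0.0, 0.0, -1.0]]
```

Request:
jog_arm:
  moves:
    - {"slide":[-60,-10,8],"fingers":0}
    - {"slide":[-100,-16,14]}
    - {"slide":[-140,-22,20]}
    - {"slide":[-180,-28,26]}
    - {"slide":[-220,-34,32]}
    - {"slide":[-260,-40,36]}
    - {"slide":[-290,-44,38]}
    - {"slide":[-304,-46,40]}
    - {"slide":[-304,-46,40]}
    - {"slide":[-304,-46,40]}

```text
schema error: expected keys fingers, slide, angular
```

```bash
python3 - <<'E'
from h import *
s=get_state();p=read_camera('wrist');save('w1.png',p['color'])
print(s['clock'],s['tcp_pos'],rot(s['orientation']).round(3).tolist(),s['joint_pos'].round(2))
for t,z in [('pusher',.004),('pusher_grip',.079)]:
    for d in tip_of(t,p): print(t,d, atz(p,d['point'],z,s).round(4))
for x in ([.454,.407,.11],[.454,.407,.004]): print(proj(p,x,s))
E
```

```text
2.5 [0.17914439 0.54641362 0.24232723] [[-0.95, 0.312, 0.0], [0.312, 0.95, 0.0], [0.0, 0.0, -1.0]] [1.11 0.31 0.05 1.3  0.   1.43]
pusher {'point': [337.5, 373.0], 'p': 0.92} [0.3709 0.508  0.004 ]
pusher_grip {'point': [339.2, 420.8], 'p': 0.8} [0.3686 0.5065 0.079 ]
[267.67600745 541.19663282]
[278.51641727 450.57324553]
```

View pics/w1.png

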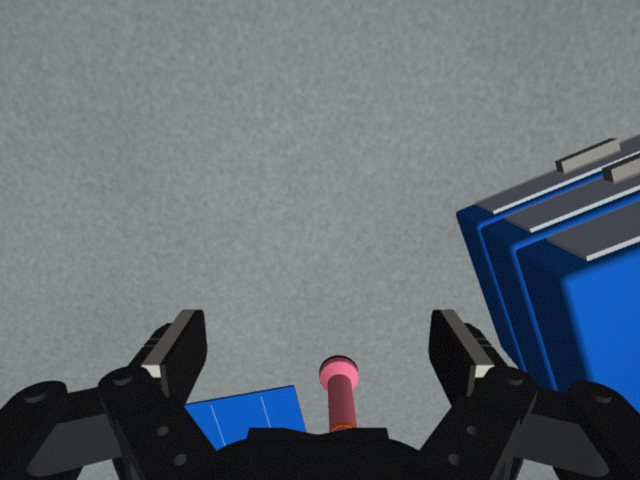

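The call was refused because every row needs all the keys. This view is unchanged, with the pink look-alike at (338,373).

Request:
jog_arm:
  moves:
    - {"slide":[-40,-6,5],"fingers":0,"angular":[0,0,0]}
    - {"slide":[-80,-12,10],"fingers":0,"angular":[0,0,0]}
    - {"slide":[-120,-18,15],"fingers":0,"angular":[0,0,0]}
    - {"slide":[-160,-24,20],"fingers":0,"angular":[0,0,0]}
    - {"slide":[-200,-30,25],"fingers":0,"angular":[0,0,0]}
    - {"slide":[-240,-36,30],"fingers":0,"angular":[0,0,0]}
    - {"slide":[-275,-42,35],"fingers":0,"angular":[0,0,0]}
    - {"slide":[-304,-46,40],"fingers":0,"angular":[0,0,0]}
    - {"slide":[-304,-46,40],"fingers":0,"angular":[0,0,0]}
    - {"slide":[-304,-46,40],"fingers":0,"angular":[0,0,0]}

```text
clock: 3.48
tcp_pos: [0.4549, 0.4068, 0.2016]
orientation: [-0.001, 0.159, 0.987, -0.0]
wrist_force: [-0.1, -0.5, 0.3]
finger_gap: 0.0851
grip_force: 0.0
```

```bash
python3 - <<'E'
from h import *
s=get_state();p=read_camera('wrist');save('w2.png',p['color'])
print(s['clock'],s['tcp_pos'],rot(s['orientation']).round(3).tolist(),s['joint_pos'].round(2))
for t,z in [('pusher',.004),('pusher_grip',.079)]:
    for d in tip_of(t,p): print(t,d, atz(p,d['point'],z,s).round(4))
for x in ([.454,.407,.11],[.454,.407,.004]): print(proj(p,x,s))
E
```

```text
3.4833 [0.45489757 0.40681452 0.20156129] [[-0.949, 0.315, -0.001], [0.315, 0.949, -0.0], [0.001, -0.001, -1.0]] [0.6  0.4  0.07 1.24 0.   0.92]
pusher {'point': [319.3, 211.3], 'p': 0.85} [0.4536 0.4093 0.004 ]
pusher {'point': [405.9, 79.5], 'p': 0.82} [0.3734 0.5085 0.004 ]
pusher {'point': [454.3, 255.3], 'p': 0.73} [0.5311 0.5133 0.004 ]
pusher_grip {'point': [488.5, 288.1], 'p': 0.76} [0.5301 0.5126 0.079 ]
pusher_grip {'point': [428.4, 64.5], 'p': 0.75} [0.372 0.506 0.079]
pusher_grip {'point': [318.0, 234.7], 'p': 0.67} [0.4533 0.4082 0.079 ]
[316.61295522 250.09213762]
[316.97336397 212.53064434]
```

View pics/w2.png

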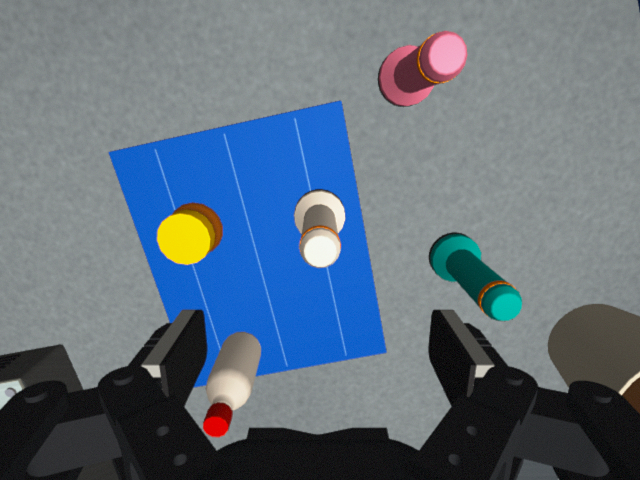

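The white pusher is below at (320,213) on the mat, with pink and teal to the right off the mat. I'm descending and gripping.

Request:
jog_arm:
  moves:
    - {"slide":[2,1,35],"fingers":0,"angular":[0,0,0]}
    - {"slide":[2,1,70],"fingers":0,"angular":[0,0,0]}
    - {"slide":[2,1,100],"fingers":0,"angular":[0,0,0]}
    - {"slide":[2,1,120],"fingers":0,"angular":[0,0,0]}
    - {"slide":[2,1,130],"fingers":0.2,"angular":[0,0,0]}
    - {"slide":[2,1,130],"fingers":0.5,"angular":[0,0,0]}
    - {"slide":[2,1,130],"fingers":1,"angular":[0,0,0]}
    - {"slide":[2,1,130],"fingers":1,"angular":[0,0,0]}
    - {"slide":[2,1,130],"fingers":1,"angular":[0,0,0]}
    - {"slide":[2,1,130],"fingers":1,"angular":[0,0,0]}
  squeeze: 60

```text
clock: 4.47
tcp_pos: [0.4532, 0.4106, 0.0744]
orientation: [0.001, 0.158, 0.987, 0.001]
wrist_force: [-0.9, 0.7, 4.1]
finger_gap: 0.025
grip_force: 58.4
```

Request:
jog_arm:
  moves:
    - {"slide":[0,0,-15],"fingers":1,"angular":[0,0,0]}
    - {"slide":[0,0,-50],"fingers":1,"angular":[0,0,0]}
    - {"slide":[0,0,-90],"fingers":1,"angular":[0,0,0]}
    - {"slide":[0,0,-125],"fingers":1,"angular":[0,0,0]}
    - {"slide":[-10,-13,-145],"fingers":1,"angular":[0,0,0]}
    - {"slide":[-26,-35,-150],"fingers":1,"angular":[0,0,0]}
    - {"slide":[-50,-66,-150],"fingers":1,"angular":[0,0,0]}
    - {"slide":[-75,-99,-150],"fingers":1,"angular":[0,0,0]}
    - {"slide":[-100,-132,-150],"fingers":1,"angular":[0,0,0]}
    - {"slide":[-125,-166,-150],"fingers":1,"angular":[0,0,0]}

```text
clock: 5.3
tcp_pos: [0.5194, 0.2118, 0.2231]
orientation: [0.001, 0.157, 0.988, 0.0]
wrist_force: [1.1, -0.4, -2.5]
finger_gap: 0.0244
grip_force: 59.2
```

Request:
jog_arm:
  moves:
    - {"slide":[-24,-32,0],"fingers":1,"angular":[0,0,0]}
    - {"slide":[-48,-64,0],"fingers":1,"angular":[0,0,0]}
    - {"slide":[-70,-94,0],"fingers":1,"angular":[0,0,0]}
    - {"slide":[-85,-114,0],"fingers":1,"angular":[0,0,0]}
    - {"slide":[-95,-127,0],"fingers":1,"angular":[0,0,0]}
    - {"slide":[-95,-127,0],"fingers":1,"angular":[0,0,0]}
    - {"slide":[-95,-127,0],"fingers":1,"angular":[0,0,0]}

```text
clock: 5.88
tcp_pos: [0.5699, 0.0622, 0.2226]
orientation: [0.0, 0.159, 0.987, 0.0]
wrist_force: [0.5, 0.7, -1.3]
finger_gap: 0.0245
grip_force: 59.1
```

```bash
python3 - <<'E'
from h import *
s=get_state();p=read_camera('wrist');save('w3.png',p['color'])
print(s['clock'],s['tcp_pos'],rot(s['orientation']).round(3).tolist(),s['joint_pos'].round(2),s['wrist_force'])
for t,z in [('gauge_center',.084),('window_top',.087),('knob_grip',.104),('needle_tip',.075),('set_mark',.075),('coupler_top',.112),('valve_tip',.116),('spare_plug',.07)]:
    for d in tip_of(t,p): print(t,d, atz(p,d['point'],z,s).round(4))
E
```

```text
5.8833 [0.56985146 0.06219729 0.22257528] [[-0.949, 0.314, 0.0], [0.314, 0.949, 0.0], [-0.0, 0.001, -1.0]] [-0.03  0.32  0.    1.26  0.    0.29] [ 0.49651337  0.66954895 -1.27143456]
gauge_center {'point': [310.7, 244.3], 'p': 0.72} [0.5781 0.0548 0.084 ]
gauge_center {'point': [318.1, 339.4], 'p': 0.67} [0.6559 0.0349 0.084 ]
window_top {'point': [312.6, 243.4], 'p': 0.66} [0.577  0.0567 0.087 ]
knob_grip {'point': [115.1, 261.4], 'p': 0.69} [ 0.5414 -0.0763  0.104 ]
coupler_top {'point': [191.4, 320.0], 'p': 0.71} [ 0.5967 -0.0402  0.112 ]
valve_tip {'point': [76.2, 367.8], 'p': 0.95} [ 0.6045 -0.1333  0.116 ]
valve_tip {'point': [199.3, 170.4], 'p': 0.75} [0.5018 0.0084 0.116 ]
valve_tip {'point': [314.8, 266.1], 'p': 0.5} [0.584  0.0562 0.116 ]
valve_tip {'point': [569.3, 111.9], 'p': 0.27} [0.5389 0.2298 0.116 ]
spare_plug {'point': [196.5, 169.9], 'p': 0.9} [ 0.5014 -0.0084  0.07  ]
```

View pics/w3.png

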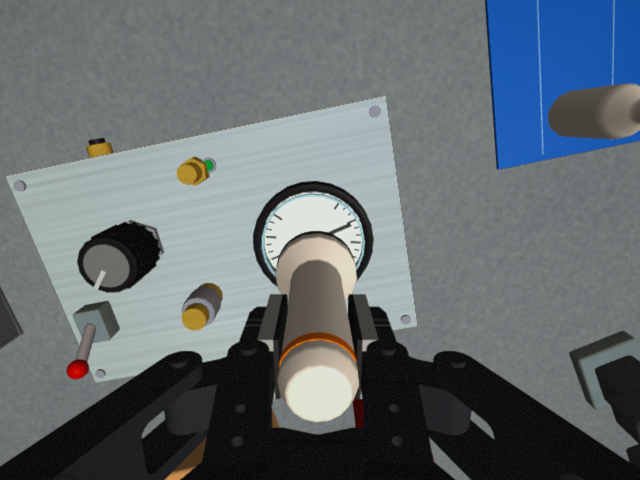

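The gauge bezel spans columns 252–373 and is centred near (312,241), the held pusher is above it, and the knob is at (105,268). I'm shifting slightly and pressing.

Request:
jog_arm:
  moves:
    - {"slide":[-5,-2,25],"fingers":1,"angular":[0,0,0]}
    - {"slide":[-5,-2,45],"fingers":1,"angular":[0,0,0]}
    - {"slide":[-5,-2,58],"fingers":1,"angular":[0,0,0]}
    - {"slide":[-5,-2,63],"fingers":1,"angular":[0,0,0]}
    - {"slide":[-5,-2,66],"fingers":1,"angular":[0,0,0]}
    - {"slide":[-5,-2,68],"fingers":1,"angular":[0,0,0]}
    - {"slide":[-5,-2,70],"fingers":1,"angular":[0,0,0]}
    - {"slide":[-5,-2,72],"fingers":1,"angular":[0,0,0]}

```text
clock: 7.0
tcp_pos: [0.5749, 0.0598, 0.1518]
orientation: [0.001, 0.158, 0.987, 0.0]
wrist_force: [-4.0, 0.7, 16.3]
finger_gap: 0.0244
grip_force: 61.4
```

Request:
jog_arm:
  moves:
    - {"slide":[0,0,1],"fingers":1,"angular":[0,0,0]}
    - {"slide":[0,0,2],"fingers":1,"angular":[0,0,0]}
    - {"slide":[0,0,2],"fingers":1,"angular":[0,0,0]}

```text
clock: 7.25
tcp_pos: [0.575, 0.0598, 0.1519]
orientation: [0.002, 0.158, 0.987, 0.0]
wrist_force: [-5.1, 0.8, 13.5]
finger_gap: 0.0247
grip_force: 61.5
```

Request:
jog_arm:
  moves:
    - {"slide":[0,0,-20],"fingers":1,"angular":[0,0,0]}
    - {"slide":[0,0,-50],"fingers":1,"angular":[0,0,0]}
    - {"slide":[6,8,-70],"fingers":1,"angular":[0,0,0]}
    - {"slide":[24,31,-72],"fingers":1,"angular":[0,0,0]}
    - {"slide":[48,63,-72],"fingers":1,"angular":[0,0,0]}
    - {"slide":[72,94,-72],"fingers":1,"angular":[0,0,0]}
    - {"slide":[96,125,-72],"fingers":1,"angular":[0,0,0]}
    - {"slide":[120,156,-72],"fingers":1,"angular":[0,0,0]}
    - {"slide":[144,188,-72],"fingers":1,"angular":[0,0,0]}
    - {"slide":[168,219,-72],"fingers":1,"angular":[0,0,0]}

```text
clock: 8.08
tcp_pos: [0.482, 0.322, 0.2212]
orientation: [0.001, 0.158, 0.987, 0.001]
wrist_force: [0.9, -0.1, -1.6]
finger_gap: 0.0248
grip_force: 59.4
```

Request:
jog_arm:
  moves:
    - {"slide":[24,31,0],"fingers":1,"angular":[0,0,0]}
    - {"slide":[42,55,0],"fingers":1,"angular":[0,0,0]}
    - {"slide":[53,69,0],"fingers":1,"angular":[0,0,0]}
    - {"slide":[57,74,0],"fingers":1,"angular":[0,0,0]}
    - {"slide":[57,74,30],"fingers":1,"angular":[0,0,0]}
    - {"slide":[57,74,65],"fingers":1,"angular":[0,0,0]}
    - {"slide":[57,74,100],"fingers":1,"angular":[0,0,0]}
    - {"slide":[57,74,125],"fingers":1,"angular":[0,0,0]}
    - {"slide":[57,74,136],"fingers":1,"angular":[0,0,0]}
    - {"slide":[57,74,138],"fingers":1,"angular":[0,0,0]}

```text
clock: 8.92
tcp_pos: [0.4502, 0.4066, 0.0799]
orientation: [-0.002, 0.158, 0.987, -0.002]
wrist_force: [-1.2, 0.2, -1.8]
finger_gap: 0.0246
grip_force: 59.4
```

```bash
python3 -c "
from h import *
s=get_state();print(s['clock'],s['tcp_pos'],s['wrist_force'],s['ft_torque'])"
```

```text
8.9167 [0.45020191 0.4065983  0.07991455] [-1.24991151  0.20668821 -1.80858346] [ 0.00848092 -0.0443563  -0.07594583]
```

Request:
jog_arm:
  moves:
    - {"slide":[0,0,2],"fingers":1,"angular":[0,0,0]}
    - {"slide":[0,0,4],"fingers":1,"angular":[0,0,0]}
    - {"slide":[0,0,5],"fingers":1,"angular":[0,0,0]}
    - {"slide":[0,0,6],"fingers":1,"angular":[0,0,0]}
    - {"slide":[0,0,7],"fingers":1,"angular":[0,0,0]}
    - {"slide":[0,0,7],"fingers":1,"angular":[0,0,0]}

```text
clock: 9.42
tcp_pos: [0.4516, 0.4084, 0.0759]
orientation: [0.0, 0.158, 0.987, 0.0]
wrist_force: [-0.9, -0.6, -1.9]
finger_gap: 0.0245
grip_force: 59.4
```

Request:
jog_arm:
  moves:
    - {"slide":[0,0,1],"fingers":1,"angular":[0,0,0]}
    - {"slide":[0,0,2],"fingers":1,"angular":[0,0,0]}
    - {"slide":[0,0,2],"fingers":1,"angular":[0,0,0]}
    - {"slide":[0,0,2],"fingers":1,"angular":[0,0,0]}

```text
clock: 9.75
tcp_pos: [0.4516, 0.4084, 0.0745]
orientation: [0.001, 0.158, 0.987, 0.0]
wrist_force: [-1.7, -1.6, 4.5]
finger_gap: 0.0249
grip_force: 60.2
```

Contact is made, so I release and rise.

Request:
jog_arm:
  moves:
    - {"slide":[0,0,0],"fingers":0.8,"angular":[0,0,0]}
    - {"slide":[0,0,0],"fingers":0.5,"angular":[0,0,0]}
    - {"slide":[0,0,0],"fingers":0.2,"angular":[0,0,0]}
    - {"slide":[0,0,0],"fingers":0,"angular":[0,0,0]}
    - {"slide":[0,0,0],"fingers":0,"angular":[0,0,0]}
    - {"slide":[0,0,-30],"fingers":0,"angular":[0,0,0]}
    - {"slide":[0,0,-65],"fingers":0,"angular":[0,0,0]}
    - {"slide":[0,0,-100],"fingers":0,"angular":[0,0,0]}
    - {"slide":[0,0,-135],"fingers":0,"angular":[0,0,0]}
    - {"slide":[0,0,-160],"fingers":0,"angular":[0,0,0]}

```text
clock: 10.58
tcp_pos: [0.4519, 0.4086, 0.2367]
orientation: [0.001, 0.158, 0.987, 0.001]
wrist_force: [0.7, 0.7, 0.6]
finger_gap: 0.0851
grip_force: 0.0
```

```bash
python3 - <<'E'
from h import *
s=get_state();p=read_camera('wrist');save('w4.png',p['color'])
print(s['clock'],s['tcp_pos'],s['finger_gap'])
for t,z in [('pusher',.004),('pusher_grip',.079),('flux_jar',.004),('squeeze_bottle',.004)]:
    for d in tip_of(t,p): print(t,d, atz(p,d['point'],z,s).round(4))
E
```

```text
10.5833 [0.45187928 0.40860108 0.2366703 ] 0.08510457058482804
pusher {'point': [395.4, 89.7], 'p': 0.93} [0.3749 0.5079 0.004 ]
pusher {'point': [318.4, 205.7], 'p': 0.88} [0.4533 0.4102 0.004 ]
pusher {'point': [438.5, 243.6], 'p': 0.55} [0.5274 0.5125 0.004 ]
pusher_grip {'point': [412.7, 77.5], 'p': 0.9} [0.3722 0.5058 0.079 ]
pusher_grip {'point': [467.1, 273.5], 'p': 0.78} [0.5295 0.5124 0.079 ]
pusher_grip {'point': [316.6, 227.1], 'p': 0.63} [0.4541 0.4081 0.079 ]
flux_jar {'point': [205.2, 217.8], 'p': 0.62} [0.4302 0.3012 0.004 ]
squeeze_bottle {'point': [249.4, 328.3], 'p': 0.79} [0.5573 0.2984 0.004 ]
```

Request:
jog_arm:
  moves:
    - {"slide":[-20,-30,-5],"fingers":0,"angular":[0,0,0]}
    - {"slide":[-42,-63,-8],"fingers":0,"angular":[0,0,0]}
    - {"slide":[-64,-96,-10],"fingers":0,"angular":[0,0,0]}
    - {"slide":[-86,-130,-12],"fingers":0,"angular":[0,0,0]}
    - {"slide":[-108,-163,-15],"fingers":0,"angular":[0,0,0]}
    - {"slide":[-130,-196,-18],"fingers":0,"angular":[0,0,0]}
    - {"slide":[-152,-229,-20],"fingers":0,"angular":[0,0,0]}
    - {"slide":[-174,-262,-22],"fingers":0,"angular":[0,0,0]}
    - {"slide":[-196,-295,-25],"fingers":0,"angular":[0,0,0]}
    - {"slide":[-212,-320,-25],"fingers":0,"angular":[0,0,0]}

```text
clock: 11.67
tcp_pos: [0.5529, 0.0351, 0.2567]
orientation: [-0.001, 0.159, 0.987, -0.0]
wrist_force: [1.4, 0.7, -0.0]
finger_gap: 0.0854
grip_force: 0.0
```

Request:
jog_arm:
  moves:
    - {"slide":[-5,-7,0],"fingers":0,"angular":[0,0,0]}
    - {"slide":[-5,-7,0],"fingers":0,"angular":[0,0,0]}
    - {"slide":[-5,-7,0],"fingers":0,"angular":[0,0,0]}

```text
clock: 11.92
tcp_pos: [0.5548, 0.0301, 0.2568]
orientation: [-0.002, 0.158, 0.987, 0.0]
wrist_force: [-0.4, 0.5, -0.2]
finger_gap: 0.0857
grip_force: 0.0
```

```bash
python3 - <<'E'
from h import *
s=get_state();p=read_camera('wrist');save('w5.png',p['color'])
print(s['clock'],s['tcp_pos'],rot(s['orientation']).round(3).tolist(),s['joint_pos'].round(2))
for t,z in [('gauge_center',.084),('window_top',.082),('knob_grip',.104),('needle_tip',.075),('set_mark',.075),('coupler_top',.112),('valve_tip',.116),('spare_plug',.07)]:
    for d in tip_of(t,p): print(t,d, atz(p,d['point'],z,s).round(4))
g=p['color'][:480,:]
c=proj(p,[.574,.059,.08],s).astype(int);print(c)
k=proj(p,[.539,-.074,.104],s).astype(int)
f=lambda c:cv2.resize(p['color'][max(c[1]-70,0):c[1]+70,max(c[0]-70,0):c[0]+70],(400,400))
x,y=f(c),f(k); save('m5.png',np.hstack([x,y]))
E
```

```text
11.9167 [0.55481152 0.03006    0.2567542 ] [[-0.95, 0.312, -0.003], [0.312, 0.95, 0.001], [0.003, 0.0, -1.0]] [-0.09  0.27  0.03  1.33  0.    0.23]
gauge_center {'point': [356.7, 241.8], 'p': 0.8} [0.5824 0.056  0.084 ]
window_top {'point': [354.6, 240.4], 'p': 0.69} [0.5813 0.0547 0.082 ]
knob_grip {'point': [181.1, 248.8], 'p': 0.94} [ 0.5385 -0.0766  0.104 ]
coupler_top {'point': [251.2, 306.8], 'p': 0.7} [ 0.5991 -0.0397  0.112 ]
coupler_top {'point': [400.1, 360.4], 'p': 0.29} [0.6841 0.0608 0.112 ]
valve_tip {'point': [143.9, 345.5], 'p': 0.87} [ 0.6026 -0.1338  0.116 ]
spare_plug {'point': [256.6, 170.7], 'p': 0.85} [ 0.5022 -0.0051  0.07  ]
[356 230]
```

View pics/m5.png

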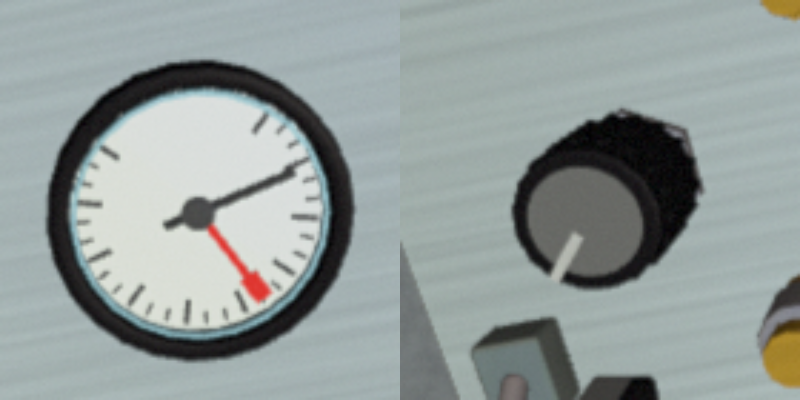

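The needle tip is at crop (293,172) and the red hand at (262,297), about 76° clockwise of it. The window's rim now looks recessed, and the knob top is at crop (588,222). Next I compute the angle in the dial plane.

```bash
cat >> h.py <<'E'
def dial(p,s,c0,z=.076):
    """needle and set-hand angle (deg, cw seen from above) and centre, from the wrist picture, on a rectified dial"""
    n=400; g=np.linspace(-.05,.05,n)
    src=np.float32([proj(p,[c0[0]+a,c0[1]+b,z],s) for a,b in [(-.05,-.05),(.05,-.05),(.05,.05),(-.05,.05)]])
    H=cv2.getPerspectiveTransform(src,np.float32([(0,n),(n,n),(n,0),(0,0)]))  # right=+x up=+y
    return cv2.warpPerspective(p['color'],H,(n,n),flags=cv2.INTER_CUBIC)
E
python3 - <<'E'
from h import *
s=get_state();p=read_camera('wrist')
k=proj(p,[.539,-.074,.104],s).astype(int)
print('ktop',atz(p,(max(k[0]-70,0)+188*.35,max(k[1]-70,0)+222*.35),.118,s).round(4))
f=lambda a,b,z=.075:atz(p,(286+a*.35,160+b*.35),z,s)
c,n,r=f(198,212),f(293,172),f(262,297)
an=lambda v:np.degrees(np.arctan2(v[1],v[0]))
print(c,an(n-c),an(r-c),np.linalg.norm(n-c),np.linalg.norm(r-c))
D=dial(p,s,c);save('d1.png',D)
w=np.array([[.5385,-.0766],c[:2],[.599,-.0397],[.6026,-.1338]])
l=np.array([[-22,-62],[0,72],[30,-20],[50,-112]])/1000
lc,wc=l-l.mean(0),w-w.mean(0)
th=np.arctan2((lc[:,0]*wc[:,1]-lc[:,1]*wc[:,0]).sum(),(lc*wc).sum())
M=np.array([[np.cos(th),-np.sin(th)],[np.sin(th),np.cos(th)]]);t=w.mean(0)-M@l.mean(0)
print(np.degrees(th),t,(l@M.T+t).round(4).tolist(),s['tcp_pos'])
E
```

```text
ktop [ 0.5406 -0.0738  0.118 ]
[0.58016209 0.05729215 0.075     ] 95.84825550452416 18.936922994852026 0.030471580582714524 0.034034487071899634
-8.200788429622031 [ 0.57006439 -0.01594553] [[0.5394, -0.0742], [0.5803, 0.0553], [0.5969, -0.04], [0.6036, -0.1339]] [0.5555412  0.03063089 0.25842036]
```

View pics/d1.png

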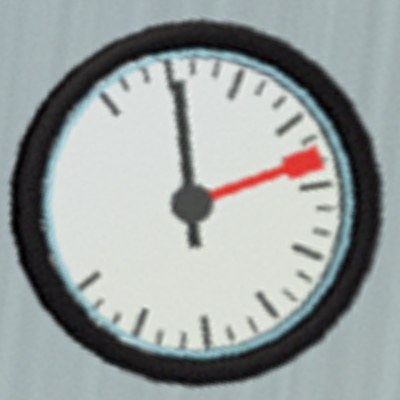

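The rectified dial shows the hub at (192,203), the needle at about 96.5° and the red hand at about 20°. So the needle needs about 76° clockwise, or about 102° of knob.

Request:
jog_arm:
  moves:
    - {"slide":[-6,-36,10],"fingers":0,"angular":[0,0,0]}
    - {"slide":[-12,-72,25],"fingers":0,"angular":[0,0,0]}
    - {"slide":[-17,-98,40],"fingers":0,"angular":[0,0,0]}
    - {"slide":[-17,-104,60],"fingers":0,"angular":[0,0,0]}
    - {"slide":[-17,-104,90],"fingers":0,"angular":[0,0,0]}
    - {"slide":[-17,-104,120],"fingers":0,"angular":[0,0,0]}
    - {"slide":[-17,-104,145],"fingers":0,"angular":[0,0,0]}
    - {"slide":[-17,-104,160],"fingers":0,"angular":[0,0,0]}
    - {"slide":[-17,-104,160],"fingers":0,"angular":[0,0,0]}
    - {"slide":[-17,-104,160],"fingers":0,"angular":[0,0,0]}

```text
clock: 13.25
tcp_pos: [0.5388, -0.074, 0.0978]
orientation: [-0.001, 0.158, 0.987, 0.0]
wrist_force: [-0.4, -0.5, 1.1]
finger_gap: 0.0855
grip_force: 0.0
```

Request:
jog_arm:
  moves:
    - {"slide":[0,0,0],"fingers":0.3,"angular":[0,0,0]}
    - {"slide":[0,0,0],"fingers":0.4,"angular":[0,0,0]}
    - {"slide":[0,0,0],"fingers":0.5,"angular":[0,0,0]}
    - {"slide":[0,0,0],"fingers":1,"angular":[0,0,0]}
    - {"slide":[0,0,0],"fingers":1,"angular":[0,0,0]}
    - {"slide":[0,0,0],"fingers":1,"angular":[0,0,0]}
  squeeze: 40

```text
clock: 13.75
tcp_pos: [0.5404, -0.0743, 0.0997]
orientation: [0.001, 0.158, 0.988, 0.0]
wrist_force: [-1.5, 1.3, 6.3]
finger_gap: 0.0389
grip_force: 39.7
```

Request:
jog_arm:
  moves:
    - {"slide":[0,0,0],"fingers":1,"angular":[0,0,5]}
    - {"slide":[0,0,0],"fingers":1,"angular":[0,0,12]}
    - {"slide":[0,0,0],"fingers":1,"angular":[0,0,19]}
    - {"slide":[0,0,0],"fingers":1,"angular":[0,0,26]}
    - {"slide":[0,0,0],"fingers":1,"angular":[0,0,33]}
    - {"slide":[0,0,0],"fingers":1,"angular":[0,0,40]}
    - {"slide":[0,0,0],"fingers":1,"angular":[0,0,47]}
    - {"slide":[0,0,0],"fingers":1,"angular":[0,0,54]}
    - {"slide":[0,0,0],"fingers":1,"angular":[0,0,61]}
    - {"slide":[0,0,0],"fingers":1,"angular":[0,0,68]}

```text
clock: 14.58
tcp_pos: [0.5396, -0.0751, 0.0997]
orientation: [0.001, 0.685, 0.728, -0.0]
wrist_force: [-3.4, -1.5, 7.4]
finger_gap: 0.039
grip_force: 40.0
```

Request:
jog_arm:
  moves:
    - {"slide":[0,0,0],"fingers":1,"angular":[0,0,7]}
    - {"slide":[0,0,0],"fingers":1,"angular":[0,0,14]}
    - {"slide":[0,0,0],"fingers":1,"angular":[0,0,20]}
    - {"slide":[0,0,0],"fingers":1,"angular":[0,0,25]}
    - {"slide":[0,0,0],"fingers":1,"angular":[0,0,28]}
    - {"slide":[0,0,0],"fingers":1,"angular":[0,0,28]}
    - {"slide":[0,0,0],"fingers":1,"angular":[0,0,28]}

```text
clock: 15.17
tcp_pos: [0.5392, -0.0751, 0.0997]
orientation: [0.001, 0.84, 0.543, -0.0]
wrist_force: [-3.7, -1.9, 8.4]
finger_gap: 0.039
grip_force: 40.1
```

```bash
python3 - <<'E'
from h import *
s=get_state();p=read_camera('wrist');save('w6.png',p['color'])
print(s['clock'],s['tcp_pos'],rot(s['orientation']).round(3).tolist(),s['joint_pos'].round(2),s['wrist_force'],s['finger_gap'])
print(proj(p,[.58,.056,.075],s))
D=dial(p,s,[.58,.056]);save('d2.png',np.hstack([D,cv2.resize(p['color'],(400,300))[:300].repeat(1,0) if 0 else cv2.copyMakeBorder(cv2.resize(p['color'],(400,300)),0,100,0,0,0)]))
E
```

```text
15.1667 [ 0.53919295 -0.07508202  0.09970674] [[0.41, 0.912, 0.0], [0.912, -0.41, -0.002], [-0.002, 0.001, -1.0]] [-0.28  0.34 -0.28  0.95 -0.    1.71] [-3.65758248 -1.86453922  8.38357129] 0.03900067494312126
[268.51394042 -59.9841285 ]
```

View pics/d2.png

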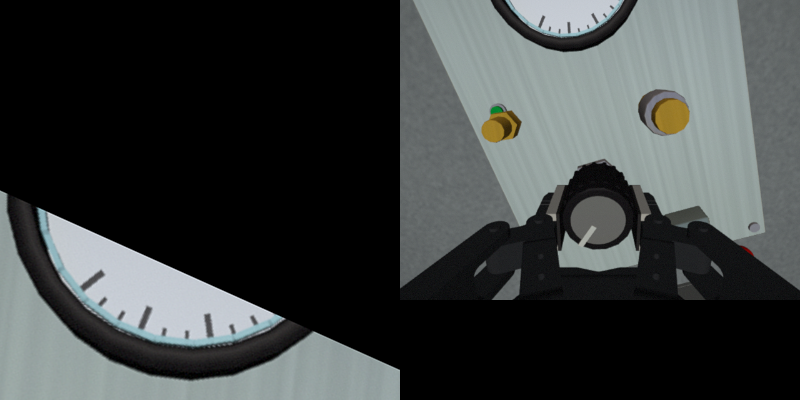

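The dial is cut off at the top edge, so I'll finish the turn, release, rise and measure.

Request:
jog_arm:
  moves:
    - {"slide":[0,0,0],"fingers":1,"angular":[0,0,3]}
    - {"slide":[0,0,0],"fingers":1,"angular":[0,0,6]}
    - {"slide":[0,0,0],"fingers":1,"angular":[0,0,6]}
    - {"slide":[0,0,0],"fingers":1,"angular":[0,0,6]}
    - {"slide":[0,0,0],"fingers":0.2,"angular":[0,0,6]}
    - {"slide":[0,0,0],"fingers":0.2,"angular":[0,0,6]}
    - {"slide":[0,0,0],"fingers":0.2,"angular":[0,0,6]}
    - {"slide":[0,0,-30],"fingers":0.2,"angular":[0,0,6]}
    - {"slide":[0,0,-65],"fingers":0.2,"angular":[0,0,6]}
    - {"slide":[0,0,-100],"fingers":0.2,"angular":[0,0,6]}

```text
clock: 16.05
tcp_pos: [0.5385, -0.0739, 0.1984]
orientation: [-0.001, 0.867, 0.499, -0.001]
wrist_force: [0.5, 0.0, -0.3]
finger_gap: 0.0684
grip_force: 0.0
```

Request:
jog_arm:
  moves:
    - {"slide":[30,20,-35],"fingers":0.2,"angular":[0,0,0]}
    - {"slide":[55,20,-55],"fingers":0.2,"angular":[0,0,0]}
    - {"slide":[60,20,-60],"fingers":0.2,"angular":[0,0,0]}
    - {"slide":[60,20,-60],"fingers":0.2,"angular":[0,0,0]}
    - {"slide":[60,20,-60],"fingers":0.2,"angular":[0,0,0]}

```text
clock: 16.47
tcp_pos: [0.5864, -0.0322, 0.2573]
orientation: [-0.0, 0.866, 0.499, -0.001]
wrist_force: [0.1, -0.3, -0.5]
finger_gap: 0.0682
grip_force: 0.0
```

```bash
cat >> h.py <<'E'
def hands(D,hub):
    """angles (deg ccw from +x) of red hand and dark needle around hub in a rectified dial"""
    h=cv2.cvtColor(D,cv2.COLOR_RGB2HSV); y,x=np.mgrid[:400,:400]
    dx,dy=x-hub[0],hub[1]-y; r=np.hypot(dx,dy)
    red=((h[...,0]<10)|(h[...,0]>170))&(h[...,1]>120)&(h[...,2]>90)&(r>28)&(r<135)
    dk=(h[...,2]<110)&(h[...,1]<110)&(r>28)&(r<90)
    out={}
    for n,m in (('red',red),('dark',dk)):
        if n=='dark':  # keep outward needle: biggest component
            k,lab,st,_=cv2.connectedComponentsWithStats(m.astype(np.uint8)); m=lab==1+np.argmax(st[1:,4])
        v=(dx[m]/r[m]).mean(),(dy[m]/r[m]).mean(); out[n]=(round(np.degrees(np.arctan2(v[1],v[0])),1),int(m.sum()),r[m].max().round())
    return out
E
python3 - <<'E'
from h import *
d=cv2.imread('pics/d1.png')[:,:,::-1]; print('before',hands(d,(192,203)))
s=get_state();p=read_camera('wrist');save('w7.png',p['color'])
print(s['clock'],s['tcp_pos'],rot(s['orientation']).round(3).tolist(),s['finger_gap'],s['wrist_force'])
print(proj(p,[.58,.056,.075],s))
D=dial(p,s,[.58,.056]);save('d3.png',np.hstack([D,cv2.copyMakeBorder(cv2.resize(p['color'],(400,300)),0,100,0,0,0)]))
E
```

```text
before {'red': (np.float64(20.3), 1343, np.float64(135.0)), 'dark': (np.float64(98.1), 537, np.float64(90.0))}
16.4667 [ 0.58641769 -0.03222099  0.25728847] [[0.501, 0.865, -0.001], [0.865, -0.501, -0.0], [-0.001, -0.001, -1.0]] 0.06815718337547658 [ 0.06947803 -0.29093885 -0.51241478]
[254.13642885 127.59351502]
```

View pics/d3.png

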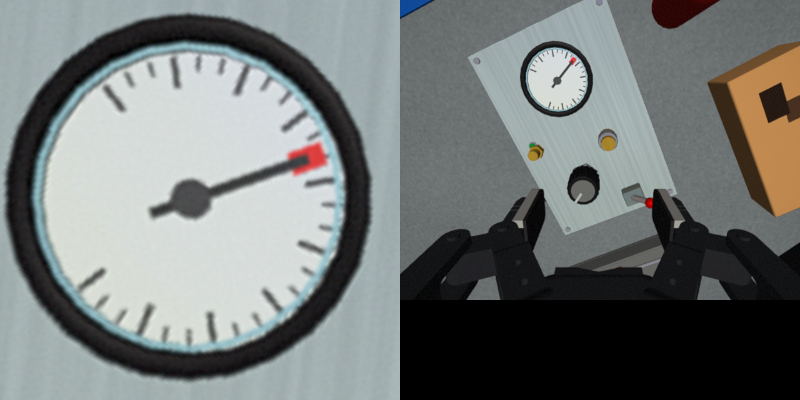

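The needle tip (312,158) lies on the red arrow centred at (307,159), matching within about 1°. I'm regripping at the same yaw to pull.

Request:
jog_arm:
  moves:
    - {"slide":[-30,-10,15],"fingers":0.1,"angular":[0,0,0]}
    - {"slide":[-55,-18,40],"fingers":0.1,"angular":[0,0,0]}
    - {"slide":[-60,-20,60],"fingers":0.1,"angular":[0,0,0]}
    - {"slide":[-60,-20,70],"fingers":0.1,"angular":[0,0,0]}
    - {"slide":[-60,-20,90],"fingers":0.1,"angular":[0,0,0]}
    - {"slide":[-60,-20,120],"fingers":0.1,"angular":[0,0,0]}
    - {"slide":[-60,-20,145],"fingers":0.1,"angular":[0,0,0]}
    - {"slide":[-60,-20,156],"fingers":0.1,"angular":[0,0,0]}
    - {"slide":[-60,-20,158],"fingers":0.2,"angular":[0,0,0]}
    - {"slide":[-60,-20,158],"fingers":0.3,"angular":[0,0,0]}

```text
clock: 17.35
tcp_pos: [0.5383, -0.074, 0.0989]
orientation: [-0.001, 0.867, 0.499, -0.001]
wrist_force: [-0.2, 0.0, -0.3]
finger_gap: 0.06
grip_force: 0.0
```

Request:
jog_arm:
  moves:
    - {"slide":[0,0,0],"fingers":0.4,"angular":[0,0,0]}
    - {"slide":[0,0,0],"fingers":0.5,"angular":[0,0,0]}
    - {"slide":[0,0,0],"fingers":1,"angular":[0,0,0]}
    - {"slide":[0,0,0],"fingers":1,"angular":[0,0,0]}
    - {"slide":[0,0,0],"fingers":1,"angular":[0,0,0]}
    - {"slide":[0,0,0],"fingers":1,"angular":[0,0,0]}
  squeeze: 80

```text
clock: 17.85
tcp_pos: [0.5399, -0.0742, 0.1021]
orientation: [0.001, 0.867, 0.499, 0.001]
wrist_force: [-2.7, 1.9, 7.0]
finger_gap: 0.0381
grip_force: 79.8
```

Request:
jog_arm:
  moves:
    - {"slide":[0,0,-2],"fingers":1,"angular":[0,0,0]}
    - {"slide":[0,0,-4],"fingers":1,"angular":[0,0,0]}
    - {"slide":[0,0,-6],"fingers":1,"angular":[0,0,0]}
    - {"slide":[0,0,-8],"fingers":1,"angular":[0,0,0]}
    - {"slide":[0,0,-9],"fingers":1,"angular":[0,0,0]}
    - {"slide":[0,0,-10],"fingers":1,"angular":[0,0,0]}
    - {"slide":[0,0,-10],"fingers":1,"angular":[0,0,0]}

```text
clock: 18.43
tcp_pos: [0.5398, -0.0742, 0.1107]
orientation: [0.0, 0.867, 0.499, 0.0]
wrist_force: [0.9, 1.3, 0.1]
finger_gap: 0.0382
grip_force: 81.6
```

Request:
jog_arm:
  moves:
    - {"slide":[0,0,-1],"fingers":1,"angular":[0,0,0]}
    - {"slide":[0,0,-2],"fingers":1,"angular":[0,0,0]}
    - {"slide":[0,0,-2],"fingers":1,"angular":[0,0,0]}

```text
clock: 18.68
tcp_pos: [0.5397, -0.0743, 0.111]
orientation: [-0.0, 0.867, 0.499, 0.0]
wrist_force: [5.7, 1.3, -12.1]
finger_gap: 0.0381
grip_force: 82.7
```

Request:
jog_arm:
  moves:
    - {"slide":[0,0,1],"fingers":1,"angular":[0,0,0]}
    - {"slide":[0,0,1],"fingers":0.5,"angular":[0,0,0]}
    - {"slide":[0,0,1],"fingers":0.1,"angular":[0,0,0]}
    - {"slide":[0,0,1],"fingers":0.1,"angular":[0,0,0]}
    - {"slide":[0,0,1],"fingers":0.1,"angular":[0,0,0]}
    - {"slide":[0,0,-30],"fingers":0.1,"angular":[0,0,0]}
    - {"slide":[0,0,-65],"fingers":0.1,"angular":[0,0,0]}
    - {"slide":[0,0,-100],"fingers":0.1,"angular":[0,0,0]}
    - {"slide":[30,10,-130],"fingers":0.1,"angular":[0,0,0]}
    - {"slide":[60,20,-147],"fingers":0.1,"angular":[0,0,0]}

```text
clock: 19.52
tcp_pos: [0.5874, -0.0333, 0.2641]
orientation: [0.002, 0.867, 0.497, 0.002]
wrist_force: [1.1, -0.4, -0.5]
finger_gap: 0.0767
grip_force: 0.0
```

Request:
jog_arm:
  moves:
    - {"slide":[0,0,0],"fingers":0.1,"angular":[0,0,0]}
    - {"slide":[0,0,0],"fingers":0.1,"angular":[0,0,0]}
    - {"slide":[0,0,0],"fingers":0.1,"angular":[0,0,0]}

```text
clock: 19.77
tcp_pos: [0.5862, -0.0323, 0.2587]
orientation: [-0.0, 0.867, 0.499, -0.001]
wrist_force: [-0.6, 0.1, 0.0]
finger_gap: 0.0769
grip_force: 0.0
```

```bash
python3 - <<'E'
from h import *
s=get_state();p=read_camera('wrist')
print(s['clock'],s['tcp_pos'],s['finger_gap'])
D=dial(p,s,[.58,.056]);q=read_camera('scene');sd=read_camera('side')
k=proj(p,[.539,-.074,.1],s).astype(int)
K=cv2.resize(p['color'][k[1]-50:k[1]+50,k[0]-50:k[0]+50],(300,300))
im=np.zeros((600,800,3),np.uint8);im[:400,:400]=D;im[:300,400:700]=K
im[300:600,400:800]=cv2.resize(q['color'][110:320,200:480],(400,300));im[400:600,:400]=cv2.resize(sd['color'][190:430,140:620],(400,200))
save('f.png',im)
E
```

```text
19.7667 [ 0.58620078 -0.0323494   0.25871435] 0.07687719476720148
```

View pics/f.png

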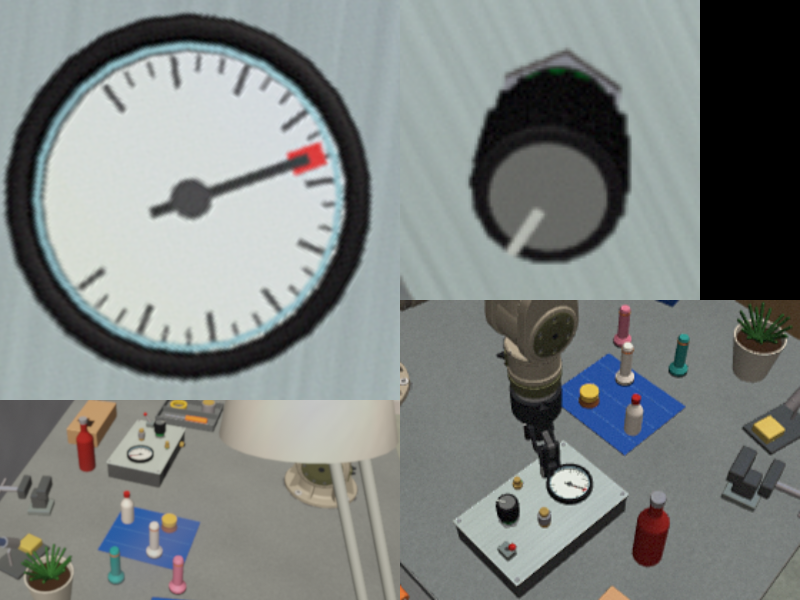

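The needle is still on the red arrow (312,158). The green band shows under the knob (560,70), the pusher stands on the mat, and nothing else has shifted. I'm handing in.

```bash
python3 -c "
from workcell import *
print(hand_in())"
```

```text
the job is handed in; nothing more can be done
None
```

The job is handed in after about 20 s of robot time: window pressed home with the white pusher, pusher upright on the mat, needle on the red set hand, knob pulled out and locked, nothing else visibly moved; no verdict was returned.

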